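# Open the slide stainer

## Robot

A 7-joint arm with a two-finger parallel gripper is mounted at the origin on the work surface. World frame = base frame: x ahead of the robot, y to its left, z up, the work surface at z = 0. Lengths are in mm, angles in rad, forces in N, time in s.
With the tool pointing down it reaches from about 400 to 850 mm from the base axis. Payload 4.5 kg.
Tool frame: the origin (TCP) lies at the very end of the fingers, on their centre line; the grasp point (between the pads) lies 19 mm behind it; z points along the fingers, x is the direction in which the jaws open and shut, and the axes are right-handed (so a half turn about z gives the same grasp; the last joint's range is limited). The gripper opens to 88 mm and grips with 3 to 60 N. Pads are 18 mm wide; open, the fingers measure 123 mm over their backs; the gripper's body (75 mm by 187 mm) begins 45 mm behind the grasp point.
Start: joints at [-1.161, 0.689, -0.195, 1.565, 0.157, 0.902, -0.215], TCP at [229.368, 581.415, 238.743] pointing down, gripper open.
Joint ranges: [-3.01, 3.01], [-0.46, 2.08], [-1.47, 1.51], [0.13, 2.56], [-1, 4.14], [0.04, 2.09], [-2.66, 2.66]. Speed limits (rad/s): [2.57, 2.57, 3.14, 3.14, 3.14, 3.14, 3.14].

## Interface

Orientations are given as a 3x3 rotation matrix whose columns are the frame's x, y, z axes.
In Python, from plant import ctrl gives the robot as it stands. Calls block until the motion is done:
- ctrl.goto(position, orientation): joint-space move of the TCP to a pose.
- ctrl.servo_line(position, frame=None, feed=150, max_force=None): straight line of the TCP; frame=None keeps the orientation; feed is the mean speed in mm/s. With max_force (N) it stops when the force on the tool has changed by that much, and returns True; else False.
- ctrl.movej(angles): joint-space move.
- ctrl.grip(opening, strength=None): finger opening in mm; strength is the grip in N (None keeps the last); returns when the fingers have stopped.
- ctrl.pause(seconds).
- ctrl.ik(position, orientation): joint angles nearest the present ones, or None.
- ctrl.get_state(): the state.
- ctrl.grab_frame(name): name is "scene" or "top"; returns a dict with "color" (384x512x3 uint8, red, green, blue), "K" (3x3 intrinsics, pixels), "position" and "rotation" of the camera in the world. Camera axes: x right, y down, z forward; pixel columns grow to the right and rows downward; lengths in mm; the calibration is good to about 2 mm. A picture is of the moment at which its call begins. There is no depth.
A pose or a line that the arm cannot do raises ctrl.PlanningError and nothing moves.
- ctrl.finish_job(): hands the job in, once; it reports no verdict.
Trained networks look in the newest picture that a camera, given by its name, has taken for a name from the list of things; names that differ only in an ending like _2 or _b are one class to them, and where a whole thing is asked for, a point or a joint stands for the part that bears it (a point fixed in the world has none). Each returns a list of dicts, best first, with "score" (0 to 1); they miss things now and then, are a little off and sometimes report something else, mostly with a low value. They report only what shows in the picture. A call takes as long as a camera call.
- ctrl.search_frame(camera, query): "point" ([x, y, z] in mm, in world coordinates, good to about 4 mm: the middle of the surface that is visible of it).
- ctrl.silhouettes(camera, query): "pixels" (384x512 bool, what is visible of it).
The state is a dict: "time_s": time; "joint_pos": joint angles; "dq": joint speeds; "effort": joint torques, N m; "tool_pos": TCP position; "orientation": TCP orientation; "force": force on the tool from outside, world axes, zero at the start; "moment": the same for the moment, N m; "finger_gap": finger opening in mm.
Only numpy, scipy, OpenCV 4.12 (cv2) and the standard library are available. Lean on these libraries where they do the work, as an engineer would, in place of code of your own. Each camera call takes 0.05 s, during which the arm holds its last target. There are 200 camera calls.

## Task

Open up the slide stainer so that the finished slides can be taken out: lift its clear drop guard by the black grip of the stay bar, hook the bar's slot into the notch on the head rail so that the guard hangs there by itself, and let go, without ever letting the guard drop. Then reach in under the raised guard and swing the dispensing arm off the slides, fully home against its stop post above the drip tray. Leave the other things on the bench where they are.

Things in the scene. Friction and masses are not known exactly. Their poses are not given: they have to be found in the camera images.
- stainer: White bench-top slide stainer, fixed, 300 mm wide, 340 deep, 270 high, with aluminium front frame and clear hood. Origin on the bench below the middle of its front; x points into the machine (its front looks to -x), y to the operator's left, z up. 'Machine' numbers are mm in this frame. Plinth to z 22, x from -35. Guide posts at y 130 to 150 either side, x -5 to 25.
- keeper_notch (a point): Middle of the floor of the keeper notch, machine x 0, y 0, z 260; the notch is 16 wide in y, 12 thick (x -6 to 6), its cheeks reach z 268 and y 44 either side. It stands on the head rail (x -6 to 6, z 232 to 250) that joins the posts' tops.
- guard (a joint): Drop guard, a clear pane 256 mm wide, machine x 7 to 14, bottom edge z 28 and top edge z 138 when down; slides straight up behind the head rail. Value in m: 0 down, 0.135 end of travel, 0.105 when it hangs in the notch. Weighs with its bar about 0.5 kg and falls if neither held nor hooked.
- guard_edge (a point): Middle of the guard's bottom edge (machine x 10.5, y 0, z 28 + travel). Hooked up, it is at z 133. Behind the guard the bay is closed by a clear hood at z 160 from x 22 on, and by side walls at y 142 either side.
- stay (a joint): Hinge of the steel stay bar, on a bracket on the guard's front (24 mm wide, to x -23, 9 above and below the hinge). Axis along y at machine x -16, z 85 + guard travel. Value in rad: 0 upright, positive leans out towards -x (-0.12 to 0.65); starts at 0.36 to 0.6. Stiff (0.05 N m): stays where it is put.
- stay_grip (a point): Centre of the black plastic grip at the top of the stay bar, 117 mm from the hinge in line with the bar's shank: 24 (x) by 14 (y, the width to grasp) by 48 (along the bar). Its z axis points up along the bar, y as the machine's.
- stay_slot (a point): Middle of the closed upper end of the bar's slot; bar upright: 15.5 mm behind and 70 above the hinge. The slot is open downwards, 21 wide, between shank (10 by 8) and a tooth 8 thick that reaches 14 below this point. To hook: lift leaned out until the tooth is above the notch floor (20 mm above hooked height), bring upright, lower till this point is on the notch floor.
- dispenser (a joint): Dispensing arm on a vertical hinge at machine x 198, y 30. Value in rad: 0 points to the front (-x), positive swings its head to +y, off the slides. Starts at -0.28 to -0.08 over the slides; 0.40 is home against the stop post. Turns stiffly (about 1 N at the head) and stays where it is left. Dark steel beam 22 mm wide, z 80 to 98, with the head at its end.
- dispenser_head (a point): Centre of the dispensing head, a black block 36 by 36 mm, z 50 to 98, centred 162 from the arm's hinge, end face at 180; its nozzles reach down to z 38. The slides below it lie at z 33. It can be reached only under the raised guard, with the tool tilted some 45 degrees, fingers pointing into the machine.
- park_stop (a point): On the axis of the upright stop post with rubber sleeve, 13 mm thick, machine x 55, y 116, z 22 to 92, beside the white drip tray. The arm is home when the head's +y side meets it.
- slide_box: Not part of the job: grey and white plastic slide box, 100 by 85 by 33 mm, beside the machine's front. Origin: centre of its underside.
- oil_bottle: Not part of the job: small amber bottle with black cap, 38 mm across, 72 high. Origin: centre of its underside.
- forceps: Not part of the job: steel forceps, 146 mm long, 9 high, lying in front of the machine. Origin: centre of its underside.
- timer: Not part of the job: black timer, 65 by 50 by 20 mm, in front of the machine. Origin: centre of its underside.
- staining_jar: Not part of the job: glass staining jar with lid, 62 mm across, 91 high, beside the machine. Origin: centre of its underside.
- tube_rack: Not part of the job: white rack of capped blood tubes, 200 by 50 by 80 mm. Origin: centre of its underside.
- wash_bottle: Not part of the job: white wash bottle with bent spout, 68 mm across, 180 high. Origin: centre of its underside.
- glove_box: Not part of the job: carton of gloves, 235 by 120 by 75 mm. Origin: centre of its underside.

How it is judged (in metres and radians):
On the way, in this order (a step that is already met when the one before it is completed fails the run):
1. the guard hangs by its stay bar in the keeper notch and the gripper has let go of it (value of joint guard between 0.1 and 0.11 m and value of joint stay below 0.12 rad and contact force between the fingers and stainer below 0.1 N), for 0.3 s.
2. the dispensing arm is swung home against its stop post (value of joint dispenser above 0.37 rad), for 0.1 s.
At the end, for the whole second after the job is handed in: The guard hangs still at 100 to 110 mm of travel by its stay bar hooked in the keeper notch (bar upright within 0.12 rad), and the dispensing arm rests within 0.03 rad of its stop (above 0.37 rad) (value of joint guard between 0.1 and 0.11 m and value of joint stay below 0.12 rad and value of joint dispenser above 0.37 rad and velocity of joint dispenser below 0.05 rad/s and velocity of joint guard between -0.02 and 0.02 m/s); the robot touches nothing.
It fails at once if the guard is dropped (it moves down faster than 0.35 m/s) (velocity of joint guard below -0.35 m/s).
It fails at once if another thing on the bench is knocked over or more than 25 mm out of place (distance of any of slide_box, oil_bottle, forceps, timer, staining_jar, tube_rack, wash_bottle, glove_box from where it was at the start of the episode above 0.025 m).
It also fails if it takes over 58 s, if anything falls off the work surface, if the arm or the gripper's body presses on something with over 40 N, if the wrist force passes 120 N, or if a joint passes its speed limit or range.

## Working session

There is one attempt and no reset: what is moved stays moved. The work goes in short steps, each a Python script; the robot and the scene stay as the last script left them, time stands still between calls to the robot, and variables do not carry over. Pictures are saved under pics/ and viewed, about 8 in all and at most 12, crops included, and the job is handed in when it is done.

```bash
ls; mkdir -p pics; python3 - <<'E'
from plant import ctrl
import cv2, numpy as np
np.set_printoptions(precision=3,suppress=True)
ims=[]
for n in ("scene","top"):
    f=ctrl.grab_frame(n); cv2.imwrite(f"pics/{n}0.png",f["color"][:,:,::-1]); print(n,f["K"].tolist(),f["position"],f["rotation"].tolist())
    for q in ["stainer","keeper_notch","guard_edge","stay_grip","stay_slot","dispenser_head","park_stop","stay","guard","dispenser","slide_box","oil_bottle","forceps","timer","staining_jar","tube_rack","wash_bottle","glove_box"]:
        try: print(q,[(np.round(d["point"],1).tolist(),round(d["score"],2)) for d in ctrl.search_frame(n,q)[:2]])
        except Exception as e: print(q,e)
E
```

```text
pics
scene [[382.45613527460455, 0.0, 252.46778877962066], [0.0, 382.45613527460455, 188.2916737527423], [0.0, 0.0, 1.0]] [ 978.258  218.09  1535.221] [[-0.5490150769680165, 0.7875446729030696, -0.27992112003884173], [0.835806740471567, 0.5185436785860211, -0.18038721124506585], [0.0030883400229678613, -0.33299525759457027, -0.9429234436450439]]
stainer [([735.2, -34.2, 165.7], 0.82), ([365.9, -467.7, 73.9], 0.7)]
keeper_notch [([736.7, -32.6, 166.9], 0.84)]
guard_edge [([595.9, -32.7, 131.9], 0.47)]
stay_grip [([523.6, -32.3, 179.5], 0.63)]
stay_slot [([527.0, -32.6, 181.7], 0.64), ([614.6, 162.5, 46.0], 0.24)]
dispenser_head []
park_stop [([737.8, -38.1, 164.9], 0.94)]
stay []
guard [([593.7, -33.0, 138.2], 0.57)]
dispenser [([736.9, -35.1, 168.2], 0.4)]
slide_box [([482.5, -243.2, 32.9], 0.94)]
oil_bottle [([615.4, 162.8, 42.8], 0.62), ([545.9, -465.6, 111.9], 0.39)]
forceps [([596.2, -29.9, 133.9], 0.75), ([527.0, -34.9, 180.3], 0.61)]
timer [([455.6, -97.7, 21.3], 0.54)]
staining_jar [([723.6, 151.3, 89.8], 0.7)]
tube_rack [([429.0, 465.5, 45.8], 0.64)]
wash_bottle []
glove_box 
[... 548 characters left out ...]
stay_slot []
dispenser_head []
park_stop [([714.4, -48.2, 163.0], 0.65), ([353.3, -475.5, 75.8], 0.32)]
stay [([521.3, -33.0, 185.4], 0.38)]
guard [([597.9, -37.4, 93.5], 0.76), ([524.0, -33.0, 190.3], 0.4)]
dispenser [([491.7, -245.8, 33.6], 0.68)]
slide_box [([492.9, -244.0, 34.9], 0.65), ([713.1, 139.6, 91.8], 0.42)]
oil_bottle [([603.1, 152.7, 48.2], 0.64), ([593.3, -37.3, 90.1], 0.16)]
forceps [([487.5, 49.6, 9.9], 0.46), ([350.5, -477.3, 73.5], 0.42)]
timer [([452.1, -94.1, 19.4], 0.82)]
staining_jar [([714.8, 140.5, 93.3], 0.57), ([605.2, 157.0, 45.0], 0.28)]
tube_rack [([419.1, 456.3, 45.7], 0.69)]
wash_bottle [([526.1, -467.7, 115.0], 0.74)]
glove_box [([351.2, -475.5, 77.1], 0.84)]
```

```bash
python3 - <<'E'
import cv2
a=cv2.imread("pics/scene0.png")
cv2.imwrite("pics/s1.png",cv2.resize(a[90:320,90:400],(800,594),interpolation=cv2.INTER_CUBIC))
a=cv2.imread("pics/top0.png")
cv2.imwrite("pics/t1.png",cv2.resize(a[30:210,150:390],(800,600),interpolation=cv2.INTER_CUBIC))
E
```

```text
(no output)
```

View pics/scene0.png

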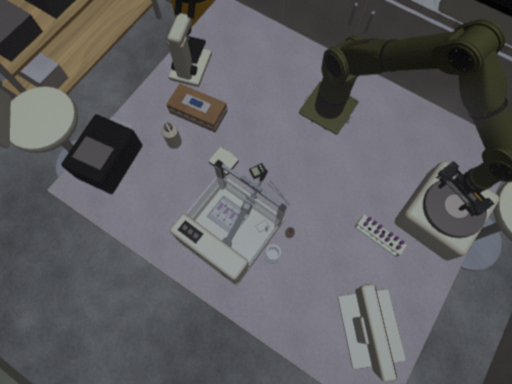

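View pics/t1.png

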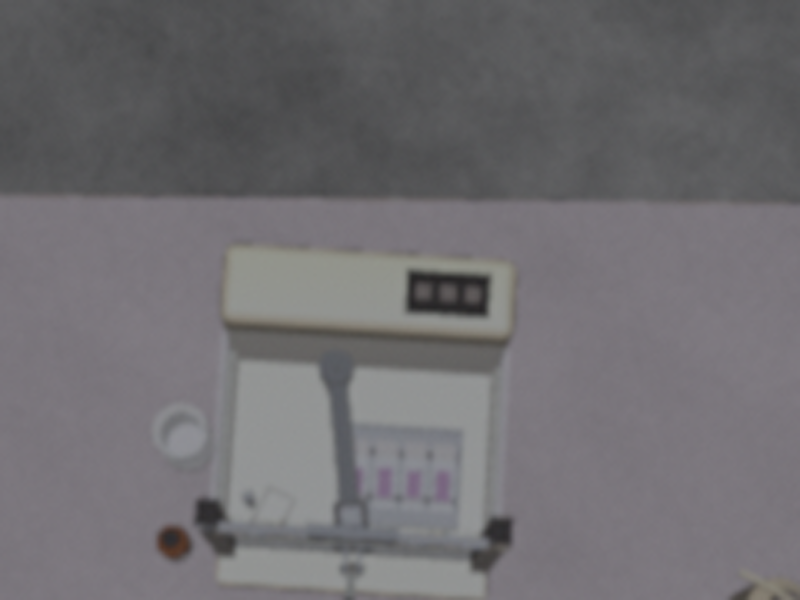

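The scene picture shows the stainer around (235,225). In the top crop, the post caps are at (209,513) and (497,530), the plinth front corners at (218,583) and (487,597), and the arm pivot at (337,368). The bar leans out near (350,580).

View pics/s1.png

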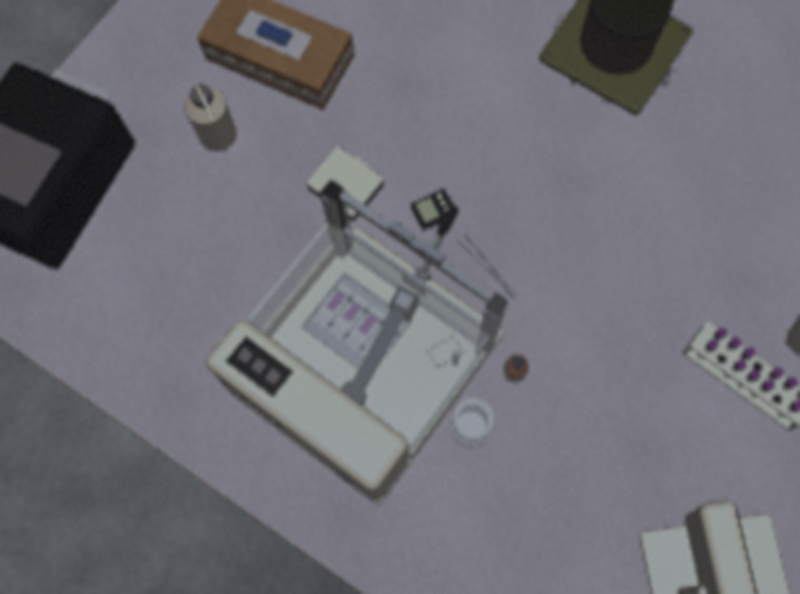

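```bash
cat > h.py <<'E'
import numpy as np, cv2
from plant import ctrl
np.set_printoptions(precision=3,suppress=True)
CAM={}
def cam(f): return f["K"],np.array(f["position"]),np.array(f["rotation"])
def proj(c,P):
    K,p,R=c; q=(np.atleast_2d(P)-p)@R; q=q@np.array(K).T; return q[:,:2]/q[:,2:]
def ray(c,uv,z):
    K,p,R=c; d=R@np.linalg.inv(K)@np.array([uv[0],uv[1],1.]); return p+d*(z-p[2])/d[2]
E
python3 - <<'E'
from h import *
c=cam(ctrl.grab_frame("top"))
for n,u,v,z in [("postL",209,513,250),("postR",497,530,250),("plL",218,583,22),("plR",487,597,22),("backL",228,250,270),("backR",515,265,270),("panelfrontL",226,324,270),("pivot",337,368,98),("grip?",350,580,190),("grip?",350,570,190),("head",350,515,98)]:
    print(n,ray(c,(150+u/3.3333-.35,30+v/3.3333-.35),z))
E
```

```text
postL [608.053  99.513 250.   ]
postR [ 594.632 -177.443  250.   ]
plL [562.47  108.988  22.   ]
plR [ 550.281 -187.955   22.   ]
backL [862.539  84.836 270.   ]
backR [ 850.56  -192.954  270.   ]
panelfrontL [789.116  85.275 270.   ]
pivot [788.12  -20.285  98.   ]
grip? [550.767 -36.795 190.   ]
grip? [560.777 -36.684 190.   ]
head [629.129 -35.983  98.   ]
```

The two views agree: origin ≈ (591.3, -38.3), yaw ≈ -0.044. The s1 crop shows the post tops at about (333,190) and (497,300), and the black grip near (447,222), next to the timer. Next I'll measure the bar lean and check that the planned poses are reachable.

```bash
cat >> h.py <<'E'
YAW=-0.044; O=np.array([591.3,-38.3,0.])
RM=np.array([[np.cos(YAW),-np.sin(YAW),0],[np.sin(YAW),np.cos(YAW),0],[0,0,1]])
def W(x,y,z): return O+RM@np.array([x,y,z],float)
def M(p): return RM.T@(np.array(p)-O)
def ori(a,s=1,yaw=0):
    "fingers pointing into machine, a below horizontal; tool x = s*machine y"
    z=np.array([np.cos(a)*np.cos(yaw),np.cos(a)*np.sin(yaw),-np.sin(a)]); x=s*np.array([-np.sin(yaw),np.cos(yaw),0])
    return RM@np.column_stack([x,np.cross(z,x),z])
def gp(q,h,y=0): # grip centre, machine
    return np.array([-16-117*np.sin(q),y,85+h+117*np.cos(q)])
def tcp(q,h,s,off=0):  # TCP pose holding grip, fingers along bar
    R=ori(np.pi/2-q,s); return W(*gp(q,h))+R[:,2]*(19+off),R
E
python3 - <<'E'
from h import *
cs={}
for n in ("scene","top"):
    f=ctrl.grab_frame(n); cs[n]=c=cam(f)
    for q in ("stay_grip","stay"):
        for d in ctrl.silhouettes(n,q)[:2]:
            v,u=np.nonzero(d["pixels"]); print(n,q,round(d["score"],2),len(u),u.mean(),v.mean(),u.min(),u.max(),v.min(),v.max())
    print("post L/R, pivot",proj(c,[W(10,140,250),W(10,-140,250),W(198,30,98)]))
    for q in (.36,.42,.48,.54,.6): print(q,proj(c,[W(*gp(q,0))]),proj(c,[W(-16-141*np.sin(q),0,85+141*np.cos(q))]))
    i=f["color"]; p=proj(c,[W(*gp(.48,0))])[0].astype(int)
    cv2.imwrite(f"pics/g_{n}.png",cv2.resize(i[p[1]-22:p[1]+23,p[0]-22:p[0]+23,::-1],(400,400),interpolation=cv2.INTER_CUBIC)); print(p-22)
a=np.hstack([cv2.imread(f"pics/g_{n}.png") for n in cs]); cv2.imwrite("pics/g.png",a)
for s in (1,-1):
    for q,h in ((.5,0),(.5,.130e3),(0,.130e3)):
        p,R=tcp(q,h,s); print(s,q,h,ctrl.ik(p,R))
    for a in (20,30,40,50):
        for y in (-45,15): print(s,a,y,ctrl.ik(W(35,y,58),ori(np.radians(a),s)))
E
```

```text
scene stay_grip 0.66 67 260.2985074626866 180.86567164179104 252 266 171 197
scene stay 0.59 385 171.03896103896105 135.23376623376623 161 181 122 148
post L/R, pivot [[281.608 209.833]
 [218.039 166.439]
 [226.665 243.343]]
0.36 [[259.8   178.971]] [[261.254 175.081]]
0.42 [[260.786 177.917]] [[262.452 173.808]]
0.48 [[261.737 176.94 ]] [[263.605 172.632]]
0.54 [[262.65  176.043]] [[264.71  171.558]]
0.6 [[263.521 175.231]] [[265.761 170.588]]
[239 154]
top stay_grip 0.42 27 254.14814814814815 213.66666666666666 253 255 201 219
post L/R, pivot [[211.844 183.733]
 [299.114 188.501]
 [249.851 139.409]]
0.36 [[254.29  208.521]] [[254.146 210.496]]
0.42 [[254.182 210.544]] [[254.014 212.968]]
0.48 [[254.077 212.52 ]] [[253.886 215.38 ]]
0.54 [[253.976 214.441]] [[253.763 217.721]]
0.6 [[253.879 216.297]] [[253.645 219.982]]
[232 190]
1 0.5 0 [ 0.564  0.818 -1.038  2.371  1.961  0.819 -0.442]
1 0.5 130.0 [ 0.     0.337 -0.064  2.24   0.795  0.096  0.697]
1 0 130.0 [ 0.166  0.549 -0.304  1.614  0.186  1.007  1.332]
1 20 -45 [-0.323  1.651  0.646  2.475  3.023  2.037 -2.374]
1 20 15 [-0.50
[... 371 characters left out ...]
8  2.278  2.332  1.378 -0.333]
-1 0.5 0 [ 0.21   0.651 -0.405  2.389  2.459  0.469  2.174]
-1 0.5 130.0 [-0.178  0.342  0.182  2.247 -0.463  0.065 -1.182]
-1 0 130.0 [-0.329  0.591  0.548  1.641 -0.35   1.009 -1.282]
-1 20 -45 [-0.507  1.936  1.068  2.482  2.911  1.998  0.159]
-1 20 15 [-0.613  1.794  0.857  2.492  2.878  1.885  0.361]
-1 30 -45 [ 0.591  1.426 -0.833  2.428  2.998  1.586  2.449]
-1 30 15 [ 0.416  1.431 -0.833  2.441  2.899  1.716  2.353]
-1 40 -45 [ 0.572  1.27  -0.833  2.373  2.782  1.308  2.412]
-1 40 15 [ 0.412  1.273 -0.833  2.386  2.697  1.41   2.324]
-1 50 -45 [ 0.447  1.073 -0.618  2.281  2.691  0.926  2.268]
-1 50 15 [ 0.303  1.074 -0.618  2.292  2.606  0.994  2.202]
```

View pics/g.png

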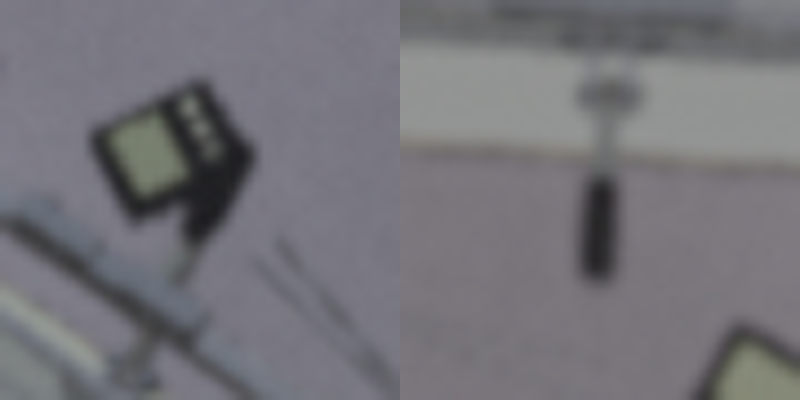

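Top half: the grip spans rows ~209.7–221.7 at column 254.3. Scene half: the grip sits against the timer. I'll hover in front of the grip with the flipped wrist (fingers ~31° below horizontal) and check there, using the known TCP to test the camera bias.

```bash
cat >> h.py <<'E'
PHI=np.radians(60)
def tp(q,h,off=0,s=-1,y=0,phi=None,dx=0,dz=0):
    R=ori((PHI if phi is None else phi)-q,s); return W(*(gp(q,h,y)+[dx,0,dz]))+R[:,2]*(19+off),R
def st(m=""):
    s=ctrl.get_state(); print(m,"t",round(s["time_s"],2),"tcpM",M(s["tool_pos"]),"F",s["force"],"gap",round(s["finger_gap"],1),"j",np.array(s["joint_pos"]))
E
python3 - <<'E'
from h import *
from itertools import product
c=cam(ctrl.grab_frame("top")); c2=cam(ctrl.grab_frame("scene"))
for q in (.36,.42,.48,.54,.6):
    b=np.array([-np.sin(q),0,np.cos(q)]); n=np.array([np.cos(q),0,np.sin(q)])
    P=[W(*(gp(q,0)+b*i*24+n*j*12+[0,k*7,0])) for i,j,k in product((-1,1),repeat=3)]
    u=proj(c,P); w=proj(c2,P); print(q,"top v",u[:,1].min(),u[:,1].max(),"scene u",w[:,0].min(),w[:,0].max(),"v",w[:,1].min(),w[:,1].max())
for s in (1,-1):
  for z in (450,350): print(s,z,ctrl.ik([400,-20,z],ori(.7,s)))
ctrl.goto([400,-20,400],ori(.7,-1)); st()
for q,h,o in ((.5,0,-90),(.5,0,0),(.5,130,0),(.25,130,0),(0,130,0),(0,105,0),(-.06,105,0)):
    p,R=tp(q,h,o); print(q,h,o,ctrl.ik(p,R))
E
```

```text
0.36 top v 203.03823250598853 214.1515407661131 scene u 255.17479014763168 264.51144646051154 v 172.1927901382298 185.65154972572398
0.42 top v 204.693118916093 216.54456767446183 scene u 256.00689872808863 265.64439362730644 v 171.05978928568658 184.68802416960955
0.48 top v 206.32646860924112 218.86223784727463 scene u 256.8197011909662 266.72593033341775 v 170.03000679188114 183.77707714455545
0.54 top v 207.93142436645144 221.09463649879777 scene u 257.6099498963555 267.75206686994915 v 169.10655734647597 182.92214973535278
0.6 top v 209.50129913253136 223.23244072244913 scene u 258.37454454224195 268.7191885715818 v 168.29194682162128 182.1263759062758
1 450 [-1.16  -0.337  0.542  2.545  1.476  0.632 -0.227]
1 350 None
-1 450 [ 0.303 -0.167 -0.404  2.514  2.464  0.103  2.105]
-1 350 NoneTraceback (most recent call last):
  File "<stdin>", line 10, in <module>
plant.PlanningError: the arm cannot take that pose within its joint ranges
```

```bash
python3 - <<'E'
from h import *
for s in (1,-1):
  for x,z in ((450,400),(500,400),(500,350),(450,300)):
    for a in (.5,.8,1.1): print(s,x,z,a,ctrl.ik([x,-20,z],ori(a,s)))
  for ph in (45,60,75,90,110):
    for q,h,o in ((.56,0,-70),(.56,0,0),(.56,130,0),(.25,130,0),(0,130,0)):
      p,R=tp(q,h,o,s,phi=np.radians(ph)); print(s,ph,q,h,o,ctrl.ik(p,R))
E
```

```text
1 450 400 0.5 None
1 450 400 0.8 [-1.019 -0.003  0.887  2.503  2.351  0.174 -0.912]
1 450 400 1.1 [-0.376  0.053  0.288  2.21   0.115  0.417  1.34 ]
1 500 400 0.5 None
1 500 400 0.8 [-0.029  0.108 -0.115  2.378  2.219  0.175 -0.782]
1 500 400 1.1 [-0.204  0.14   0.131  2.104  0.089  0.432  1.376]
1 500 350 0.5 None
1 500 350 0.8 [ 0.047  0.225 -0.225  2.477  2.602  0.369 -1.183]
1 500 350 1.1 [-0.05   0.214 -0.053  2.196  0.284  0.275  1.172]
1 450 300 0.5 None
1 450 300 0.8 None
1 450 300 1.1 [-0.141  0.242  0.044  2.406  1.119  0.061  0.32 ]
1 45 0.56 0 -70 None
1 45 0.56 0 0 None
1 45 0.56 130 0 None
1 45 0.25 130 0 None
1 45 0 130 0 [ 0.201  0.413 -0.355  2.322  2.583  0.423 -1.073]
1 60 0.56 0 -70 None
1 60 0.56 0 0 None
1 60 0.56 130 0 None
1 60 0.25 130 0 [ 0.173  0.386 -0.324  2.391  2.647  0.445 -1.157]
1 60 0 130 0 [ 0.008  0.38  -0.062  2.099  0.444  0.156  1.062]
1 75 0.56 0 -70 None
1 75 0.56 0 0 None
1 75 0.56 130 0 [ 0.063  0.413 -0.199  2.548  2.854  0.656 -1.394]
1 75 0.25 130 0 [ 0.015  0.351 -0.077  2.166  0.564  0.136  0.935]
1 75 0 130 0 [ 0.116  0.44  -0.21   1.
[... 1772 characters left out ...]
876 -0.345  0.598 -1.291]
-1 90 0.56 0 -70 [ 0.204  0.498 -0.406  2.504  2.523  0.473  2.067]
-1 90 0.56 0 0 [ 0.325  0.714 -0.616  2.456  2.405  0.681  2.226]
-1 90 0.56 130 0 [-0.059  0.337  0.011  2.316  2.558  0.083  2.073]
-1 90 0.25 130 0 [-0.312  0.432  0.426  1.947 -0.333  0.568 -1.298]
-1 90 0 130 0 [-0.329  0.591  0.548  1.641 -0.35   1.009 -1.282]
-1 110 0.56 0 -70 [-0.286  0.502  0.384  2.142 -0.531  0.36  -1.097]
-1 110 0.56 0 0 [-0.136  0.625  0.165  2.168 -0.538  0.166 -1.104]
-1 110 0.56 130 0 [-0.346  0.424  0.466  2.022 -0.368  0.553 -1.254]
-1 110 0.25 130 0 [-0.344  0.605  0.58   1.645 -0.344  1.1   -1.272]
-1 110 0 130 0 [-0.294  0.791  0.628  1.327 -0.359  1.504 -1.268]
```

```bash
sed -i 's/radians(60)/radians(115)/; s/off=0,s=-1,y/off=0,s=1,y/' h.py; python3 - <<'E'
from h import *
q=.56
p,R=tp(q,0,-200); print(p,ctrl.ik(p,R)); ctrl.goto(p,R); 
p,R=tp(q,0,-65); ctrl.servo_line(p,R,feed=150); st()
TP=np.array(ctrl.get_state()["tool_pos"]); ims=[]
for n in ("scene","top"):
    f=ctrl.grab_frame(n); c=cam(f); t=proj(c,[TP])[0]; print(n,"tcp px",t)
    for qy in ("stay_grip","stay_slot","timer"): print(n,qy,[(M(d["point"]),round(d["score"],2)) for d in ctrl.search_frame(n,qy)[:2]])
    g=proj(c,[W(*gp(q,0))])[0]; x0,y0=(g-30).astype(int); print(n,"crop",x0,y0,"grip pred",(g-[x0,y0])*6.6667,"tcp",(t-[x0,y0])*6.6667)
    ims.append(cv2.resize(f["color"][y0:y0+60,x0:x0+60,::-1],(400,400),interpolation=cv2.INTER_CUBIC))
cv2.imwrite("pics/h1.png",np.hstack(ims))
E
```

```text
[490.922 -33.88  363.747] [ 0.068  0.303 -0.135  1.876  0.071  0.843  1.424]
 t 5.82 tcpM [-83.382   0.158 230.369] F [-0.292  1.095  0.165] gap 88.3 j [ 0.039  0.507 -0.102  2.038  0.132  0.478  1.366]
scene tcp px [264.165 170.141]
scene stay_grip [(array([-64.653,   2.058, 178.6  ]), 0.39), (array([  2.933,   6.135, 137.1  ]), 0.26)]
scene stay_slot []
scene timer [(array([143.989,  10.243, 165.9  ]), 0.68), (array([-133.273,  -64.925,   18.1  ]), 0.59)]
scene crop 232 145 grip pred [206.303 205.089] tcp [214.437 167.609]
top tcp px [253.792 215.615]
top stay_grip [(array([-132.466,  -78.703,   19.2  ]), 0.42), (array([ -90.457, -207.58 ,   32.   ]), 0.19)]
top stay_slot []
top timer [(array([126.749,   1.677, 167.1  ]), 0.74), (array([-129.035,  -79.352,   18.5  ]), 0.45)]
top crop 223 185 grip pred [206.291 200.448] tcp [205.278 204.104]
```

View pics/h1.png

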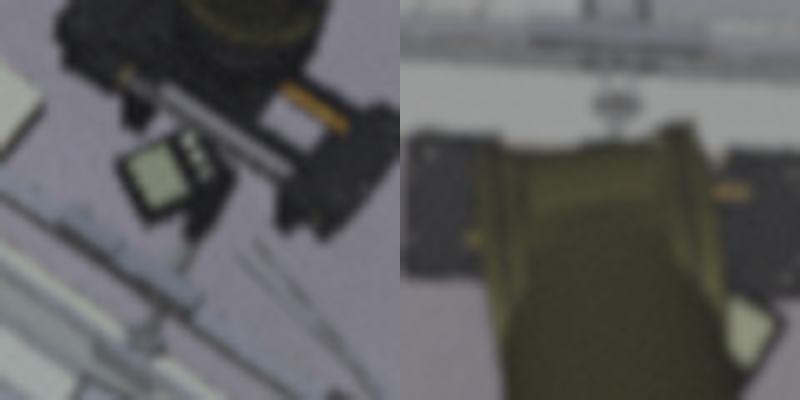

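Scene half: the fingertips are at (135,120) and (300,225), with a midpoint of about (217,172) against a projected TCP of (214,168). The grip lies between and below them as predicted, so the scene calibration is good and I can go in and grasp.

```bash
python3 - <<'E'
from h import *
q=.56
ctrl.grip(50)
p,R=tp(q,0); print("hit",ctrl.servo_line(p,R,feed=80,max_force=8)); st("down")
ctrl.grip(0,30); st("gripped")
f=ctrl.grab_frame("scene"); cv2.imwrite("pics/i1.png",cv2.resize(f["color"][140:210,220:310,::-1],(720,560),interpolation=cv2.INTER_CUBIC))
for n in ("scene","top"):
  f=ctrl.grab_frame(n)
  for qy in ("stay_grip","keeper_notch","guard_edge"): print(n,qy,[(M(d["point"]),round(d["score"],2)) for d in ctrl.search_frame(n,qy)[:2]])
E
```

```text
hit False
down t 7.88 tcpM [-75.57   -0.016 165.608] F [-0.554 -0.37   0.271] gap 49.8 j [ 0.015  0.627 -0.066  2.083  0.16   0.312  1.341]
gripped t 8.52 tcpM [-75.777   0.486 165.369] F [-0.648  2.013  0.951] gap 13.8 j [ 0.015  0.628 -0.067  2.083  0.16   0.312  1.341]
scene stay_grip [(array([  8.685,   5.087, 130.9  ]), 0.63), (array([-53.091,   3.168, 160.2  ]), 0.47)]
scene keeper_notch [(array([145.301,  10.001, 168.7  ]), 0.85)]
scene guard_edge [(array([  7.877,   5.252, 135.8  ]), 0.53)]
top stay_grip []
top keeper_notch [(array([126.843,  -2.723, 163.7  ]), 0.56)]
top guard_edge [(array([ 3.895,  2.474, 81.4  ]), 0.57), (array([-193.399,  489.067,   42.   ]), 0.54)]
```

View pics/i1.png

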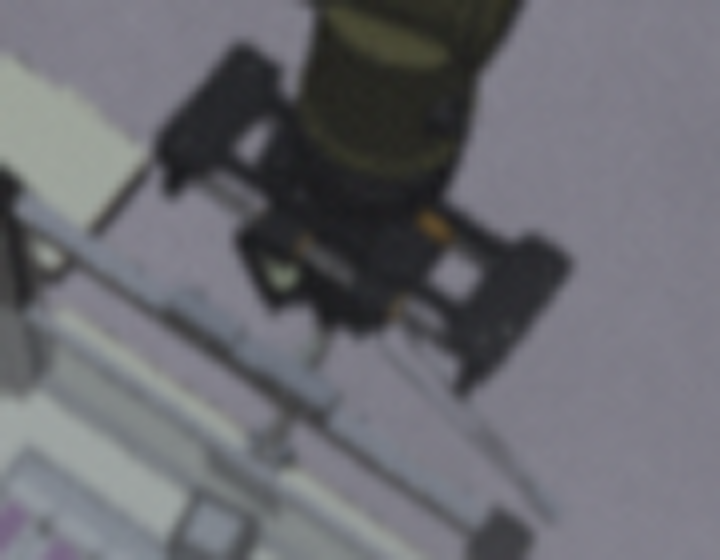

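The grip is held at 13.8 mm with little sideways force; the picture shows the fingers on the black grip near (360,300). Next I lift it while leaned out.

```bash
python3 - <<'E'
from h import *
ctrl.grip(0,45); q=.56
s=ctrl.get_state(); F0=np.array(s["force"])
p,R=tp(q,20); print(ctrl.servo_line(p,R,feed=60,max_force=22)); st("h20")
p,R=tp(q,129); print(ctrl.servo_line(p,R,feed=80,max_force=22)); st("h129")
for n in ("scene","top"):
  f=ctrl.grab_frame(n)
  if n=="scene": cv2.imwrite("pics/j1.png",cv2.resize(f["color"][130:220,210:310,::-1],(720,648),interpolation=cv2.INTER_CUBIC)[:600])
  for qy in ("guard_edge",): print(n,qy,[(M(d["point"]),round(d["score"],2)) for d in ctrl.search_frame(n,qy)[:2]])
E
```

```text
False
h20 t 9.67 tcpM [-75.665   0.413 185.333] F [ 2.906  4.975 -3.827] gap 13.3 j [ 0.024  0.592 -0.08   2.065  0.152  0.367  1.348]
False
h129 t 11.18 tcpM [-75.72    0.395 294.069] F [ 2.157  5.133 -3.519] gap 13.4 j [ 0.059  0.422 -0.127  1.93   0.102  0.671  1.397]
scene guard_edge [(array([ 10.248,   5.957, 225.8  ]), 0.85)]
top guard_edge [(array([  7.71 ,  -0.061, 267.5  ]), 0.79)]
```

View pics/j1.png

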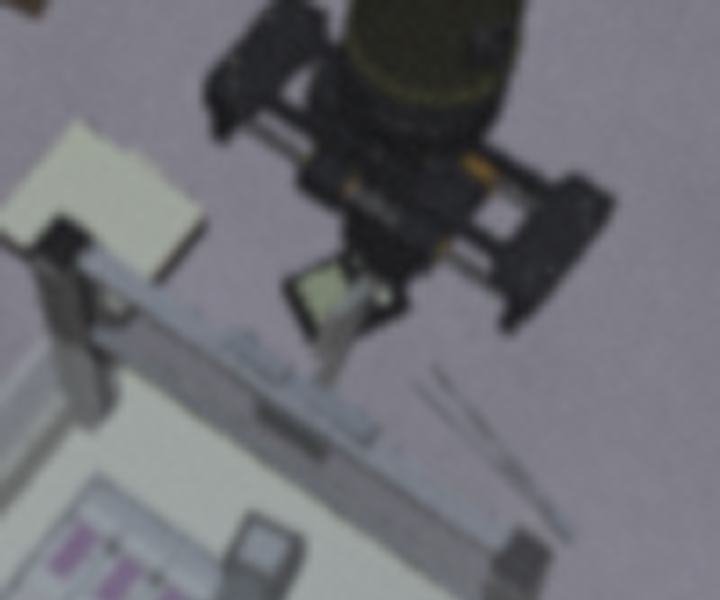

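The guard went up with the bar (pane now behind the head rail, bar still leaning, at about (340,330)). Next I swing it upright in small arcs.

```bash
python3 - <<'E'
from h import *
for q in (.45,.34,.23,.12,0.03):
    p,R=tp(q,129); h=ctrl.servo_line(p,R,feed=60,max_force=14); st(f"q{q} {h}")
    if h: break
f=ctrl.grab_frame("scene"); cv2.imwrite("pics/k1.png",cv2.resize(f["color"][130:215,210:310,::-1],(700,595),interpolation=cv2.INTER_CUBIC))
E
```

```text
q0.45 False t 11.72 tcpM [-66.731   0.34  299.367] F [ 1.903  5.022 -6.183] gap 13.6 j [ 0.065  0.474 -0.133  1.798  0.081  0.861  1.421]
q0.34 False t 12.05 tcpM [-57.494   0.269 304.357] F [ 1.312  4.559 -5.518] gap 13.9 j [ 0.064  0.534 -0.132  1.665  0.066  1.042  1.438]
q0.23 False t 12.38 tcpM [-47.404   0.184 308.462] F [-0.844  5.15  -4.65 ] gap 13.8 j [ 0.061  0.602 -0.127  1.529  0.056  1.22   1.45 ]
q0.12 False t 12.72 tcpM [-36.824   0.131 311.398] F [-2.004  4.675 -5.347] gap 13.7 j [ 0.055  0.677 -0.121  1.39   0.047  1.393  1.46 ]
q0.03 False t 13.02 tcpM [-27.959   0.078 312.904] F [-1.684  4.585 -5.646] gap 13.6 j [ 0.05   0.743 -0.115  1.273  0.04   1.533  1.466]
```

View pics/k1.png

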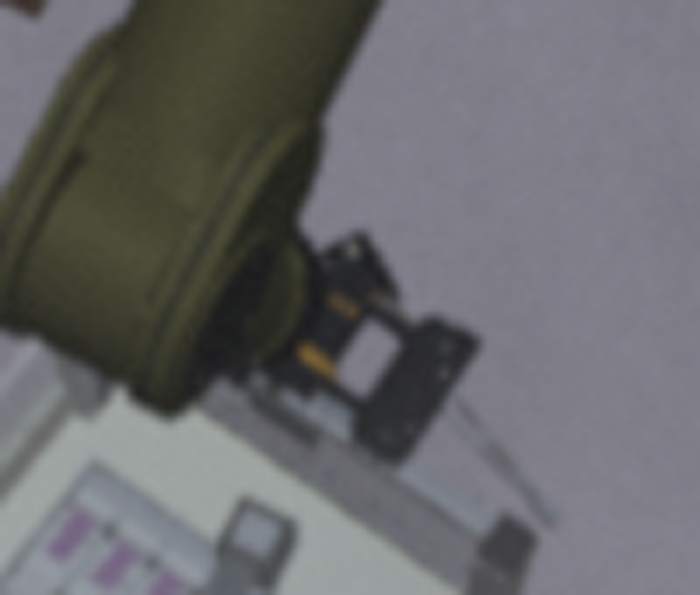

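```bash
python3 - <<'E'
from h import *
p,R=tp(0,129); print(ctrl.servo_line(p,R,feed=60,max_force=14)); st("up")
p,R=tp(0,110); print(ctrl.servo_line(p,R,feed=40,max_force=9)); st("110")
p,R=tp(0,97); print(ctrl.servo_line(p,R,feed=20,max_force=9)); st("hook?")
print("h est",M(ctrl.get_state()["tool_pos"])[2]-M(tp(0,0)[0])[2])
E
```

```text
False
up t 13.32 tcpM [-25.028   0.049 313.698] F [-2.629  4.013 -5.479] gap 13.7 j [ 0.048  0.766 -0.113  1.233  0.038  1.58   1.468]
False
110 t 13.94 tcpM [-25.129   0.068 294.863] F [-2.085  4.158 -6.426] gap 13.3 j [ 0.049  0.781 -0.114  1.259  0.041  1.539  1.467]
True
hook? t 14.4 tcpM [-25.384   0.199 288.066] F [ 0.594 -0.172  3.774] gap 13.6 j [ 0.05   0.786 -0.115  1.269  0.041  1.524  1.466]
h est 103.2861280101146
```

The bar came to rest at an estimated travel of 103 mm with the weight off the tool. That height only fits the hooked position, so I let go.

```bash
python3 - <<'E'
from h import *
ctrl.grip(18); st("rel"); ctrl.grip(50); ctrl.pause(.2); st("open")
s=ctrl.get_state(); p=np.array(s["tool_pos"]); R=np.array(s["orientation"])
ctrl.servo_line(p-R[:,2]*70,feed=150); ctrl.servo_line([470,-40,430],ori(1.3,1),feed=250); st("away")
f=ctrl.grab_frame("scene"); c=cam(f); cv2.imwrite("pics/l1.png",cv2.resize(f["color"][140:250,190:310,::-1],(720,600),interpolation=cv2.INTER_CUBIC))
P=proj(c,[W(*gp(0,105)),W(10.5,0,133),W(10,140,250),W(36,4,98),W(198,30,98)]); print(((P-[190,140])*6-[0,0])*[1,600/660])
for qy in ("stay_grip","guard_edge","dispenser_head","park_stop"): print(qy,[(M(d["point"]),round(d["score"],2)) for d in ctrl.search_frame("scene",qy)[:2]])
for s in (1,-1):
  for a in (25,35,45):
    for x,y in ((-60,-40),(33,-40),(45,12)): print(s,a,x,y,ctrl.ik(W(x,y,58),ori(np.radians(a),s)))
E
```

```text
rel t 14.68 tcpM [-26.261   2.036 286.015] F [ 1.043  0.049 -0.006] gap 18.1 j [ 0.049  0.791 -0.116  1.269  0.039  1.526  1.466]
open t 15.52 tcpM [-26.222   2.848 285.792] F [-0.512 -0.01   0.132] gap 49.9 j [ 0.049  0.792 -0.117  1.267  0.038  1.528  1.466]
away t 17.16 tcpM [-120.686   -6.971  429.573] F [-0.391  0.368  0.01 ] gap 50.4 j [ 0.098  0.142 -0.147  1.914  0.06   0.819  1.448]
[[381.296 198.582]
 [355.622 316.145]
 [549.647 380.909]
 [337.902 361.657]
 [219.989 563.687]]
stay_grip [(array([ -8.259,   3.44 , 294.   ]), 0.62)]
guard_edge [(array([ 13.876,   3.113, 202.   ]), 0.91)]
dispenser_head [(array([ -9.341,   2.992, 295.4  ]), 0.48)]
park_stop [(array([139.281,   8.034, 165.5  ]), 0.57)]
1 25 -60 -40 None
1 25 33 -40 [ 0.621  1.537 -0.885  2.442  3.108  1.712 -0.582]
1 25 45 12 [ 0.389  1.463 -0.745  2.424  3.017  1.793 -0.834]
1 35 -60 -40 None
1 35 33 -40 [ 0.579  1.36  -0.86   2.414  2.873  1.477 -0.703]
1 35 45 12 [ 0.391  1.314 -0.77   2.392  2.812  1.511 -0.869]
1 45 -60 -40 None
1 45 33 -40 [ 0.574  1.221 -0.872  2.335  2.649  1.187 -0.673]
1 45 45 12 [ 0.4    1.18  -0.782  2.313  2.619  1.192 -0.818]
-1 25 -60 -40 None
-1 25 33 -40 [-0.072  1.404  0.214  2.476  3.16   1.863  1.351]
-1 25 45 12 [-0.236  1.394  0.232  2.455  3.025  1.79   1.236]
-1 35 -60 -40 None
-1 35 33 -40 [0.061 1.209 0.003 2.441 3.159 1.468 1.577]
-1 35 45 12 [-0.116  1.205  0.061  2.419  3.061  1.433  1.456]
-1 45 -60 -40 None
-1 45 33 -40 [ 0.295  1.08  -0.38   2.35   2.926  1.068  1.96 ]
-1 45 45 12 [ 0.135  1.068 -0.327  2.326  2.855  1.063  1.87 ]
```

View pics/l1.png

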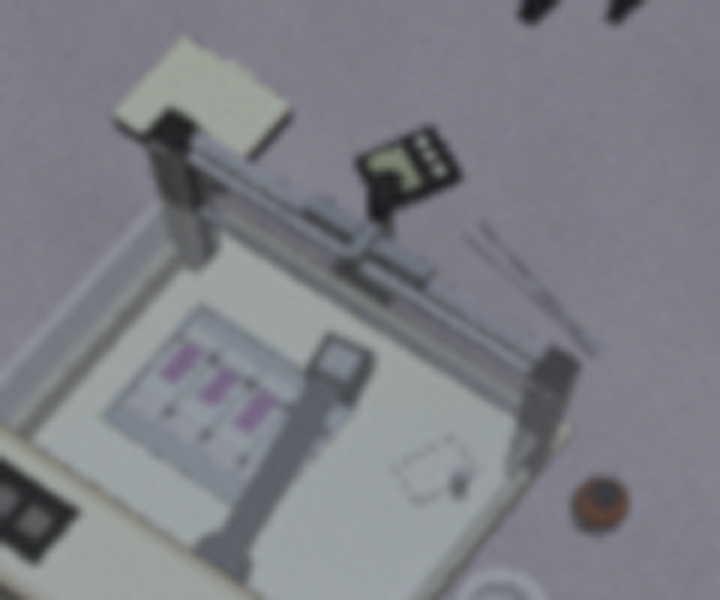

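The guard hangs with its bar upright (grip at (383,195), predicted (381,199)). The head's top is at (342,360) as predicted, and the stop post is at (460,485). Next I look for an entry path under the guard.

```bash
python3 - <<'E'
from h import *
for s in (-1,1):
 for z in (60,120,200):
  print("s",s,"z",z)
  for a in (30,40,50,60,70,80):
    r=[]
    for x in (-110,-80,-50,-20,5,33,45):
        j=ctrl.ik(W(x,-38,z),ori(np.radians(a),s)); r.append("  --  " if j is None else f"{j[4]:.1f}/{j[5]:.1f}/{j[0]:.1f}")
    print(a,r)
E
```

```text
s -1 z 60
30 ['  --  ', '  --  ', '  --  ', '  --  ', '3.2/1.8/0.1', '3.2/1.7/-0.0', '3.2/1.6/-0.0']
40 ['  --  ', '  --  ', '  --  ', '3.1/1.5/0.2', '3.1/1.4/0.2', '3.1/1.3/0.2', '3.1/1.2/0.2']
50 ['  --  ', '  --  ', '2.8/1.2/0.4', '2.8/1.1/0.4', '2.8/1.0/0.4', '2.8/0.9/0.4', '2.8/0.9/0.4']
60 ['  --  ', '2.3/1.1/0.6', '2.4/0.9/0.5', '2.3/0.9/0.5', '2.4/0.7/0.4', '2.3/0.7/0.5', '2.3/0.6/0.4']
70 ['2.3/0.7/0.4', '2.2/0.7/0.5', '2.2/0.5/0.4', '2.2/0.4/0.3', '2.3/0.3/0.2', '2.2/0.2/0.2', '2.1/0.2/0.2']
80 ['2.3/0.2/0.2', '3.4/0.1/0.0', '  --  ', '-0.2/0.1/0.0', '-0.9/0.2/-0.1', '-0.7/0.3/-0.1', '-0.7/0.3/-0.1']
s -1 z 120
30 ['  --  ', '  --  ', '  --  ', '  --  ', '  --  ', '3.2/1.6/0.0', '3.2/1.5/0.0']
40 ['  --  ', '  --  ', '  --  ', '  --  ', '3.1/1.2/0.1', '3.1/1.1/0.1', '3.1/1.1/0.2']
50 ['  --  ', '  --  ', '2.8/1.0/0.3', '2.8/0.9/0.3', '2.8/0.8/0.3', '2.8/0.8/0.3', '2.8/0.7/0.3']
60 ['  --  ', '2.5/0.8/0.5', '2.4/0.7/0.5', '2.3/0.7/0.5', '2.2/0.6/0.5', '2.2/0.5/0.4', '2.3/0.5/0.4']
70 ['2.1/0.6/0.5', '2.2/0.4/0.3', '2.2/0.3/0.3', '2.2/0.2/0.2', '3.4/0.1/0.0', '  --  ', '-1.0/
[... 1888 characters left out ...]
2/0.1/0.1', '0.2/0.2/0.1', '0.2/0.2/0.1', '0.2/0.3/0.1', '0.2/0.3/0.1', '0.2/0.4/0.1']
s 1 z 200
30 ['  --  ', '  --  ', '  --  ', '  --  ', '  --  ', '2.7/1.4/0.6', '2.7/1.4/0.6']
40 ['  --  ', '  --  ', '  --  ', '2.5/1.2/0.6', '2.5/1.1/0.6', '2.5/1.1/0.6', '2.5/1.0/0.6']
50 ['  --  ', '  --  ', '2.3/0.9/0.6', '2.3/0.8/0.6', '2.3/0.8/0.6', '2.3/0.7/0.6', '2.2/0.7/0.6']
60 ['2.2/0.7/0.6', '2.1/0.6/0.6', '2.1/0.5/0.5', '2.0/0.5/0.5', '1.9/0.5/0.5', '2.3/0.2/0.2', '2.0/0.3/0.3']
70 ['1.7/0.3/0.4', '1.5/0.7/0.7', '0.2/0.0/0.1', '0.2/0.1/0.1', '0.2/0.2/0.1', '0.2/0.2/0.1', '0.2/0.2/0.1']
80 ['0.1/0.3/0.1', '0.1/0.3/0.1', '0.1/0.4/0.1', '0.1/0.4/0.1', '0.1/0.5/0.1', '0.1/0.5/0.1', '0.1/0.5/0.1']
```

```bash
python3 - <<'E'
from h import *
r=np.radians
ctrl.grip(0,20)
for x,z,a in ((-110,400,50),(-110,330,50),(-110,330,55),(-120,300,60)):
    p,R=W(x,-45,z),ori(r(a),1); j=ctrl.ik(p,R); print(x,z,a,j)
    if j is not None and j[4]>1.5: ctrl.goto(p,R); st("pre"); break
else: raise SystemExit
for x,z,a in ((-110,200,60),(-85,120,60),(-60,80,55),(-20,64,42),(5,62,30),):
    h=ctrl.servo_line(W(x,-45,z),ori(r(a),1),feed=130,max_force=12); st(f"{x} {h}")
    if h: break
f=ctrl.grab_frame("scene"); cv2.imwrite("pics/m1.png",cv2.resize(f["color"][140:250,190:310,::-1],(640,587),interpolation=cv2.INTER_CUBIC))
print("next",ctrl.ik(W(33,-45,62),ori(r(28),1)),ctrl.ik(W(43,12,62),ori(r(28),1)))
E
```

```text
-110 400 50 [ 0.636  0.111 -0.612  2.316  1.05   0.069  0.549]
-110 330 50 [ 0.765  0.321 -0.903  2.452  2.238  0.374 -0.657]
pre t 20.12 tcpM [-109.564  -45.121  330.285] F [ 0.46   0.323 -0.127] gap 0.4 j [ 0.764  0.321 -0.902  2.451  2.238  0.374 -0.657]
-110 False t 21.27 tcpM [-109.947  -45.031  200.463] F [ 0.23   0.352 -0.143] gap 0.7 j [ 0.59   0.639 -0.824  2.49   2.226  0.611 -0.653]
-85 False t 22.06 tcpM [-85.038 -45.016 120.625] F [ 0.37  -0.214 -0.552] gap 0.7 j [ 0.552  0.89  -0.82   2.484  2.356  0.842 -0.717]
-60 False t 22.57 tcpM [-60.247 -44.939  80.597] F [ 0.41  -0.49   0.206] gap 0.7 j [ 0.546  1.06  -0.824  2.495  2.508  1.064 -0.772]
-20 False t 23.06 tcpM [-20.311 -44.888  64.567] F [0.108 0.709 0.176] gap 0.7 j [ 0.546  1.263 -0.814  2.522  2.767  1.426 -0.806]
5 False t 23.46 tcpM [  4.866 -44.911  62.521] F [0.051 0.896 0.103] gap 0.5 j [ 0.547  1.427 -0.768  2.519  3.02   1.698 -0.767]
next [ 0.554  1.421 -0.762  2.444  3.053  1.641 -0.76 ] [ 0.425  1.44  -0.824  2.428  2.94   1.728 -0.779]
```

```bash
python3 - <<'E'
from h import *
r=np.radians; R=ori(r(28),1)
def L(x,y,f=80,mf=10,z=62):
    h=ctrl.servo_line(W(x,y,z),R,feed=f,max_force=mf); st(f"{x} {y} {h}"); return h
if not L(33,-45) and not L(33,12,50): L(43,12,50)
f=ctrl.grab_frame("scene"); cv2.imwrite("pics/n1.png",cv2.resize(f["color"][140:250,190:310,::-1],(640,587),interpolation=cv2.INTER_CUBIC))
E
```

```text
33 -45 False t 24.01 tcpM [ 33.182 -44.637  63.003] F [ 0.863  2.288 -0.081] gap 0.3 j [ 0.554  1.419 -0.763  2.445  3.053  1.64  -0.76 ]
33 12 False t 25.3 tcpM [33.038 11.732 62.071] F [-0.092  0.248  0.248] gap 0.4 j [ 0.421  1.455 -0.828  2.456  2.943  1.769 -0.778]
43 12 False t 25.65 tcpM [43.183 11.627 62.274] F [-0.442 -0.701  0.088] gap 0.4 j [ 0.427  1.441 -0.828  2.428  2.94   1.728 -0.774]
```

View pics/n1.png

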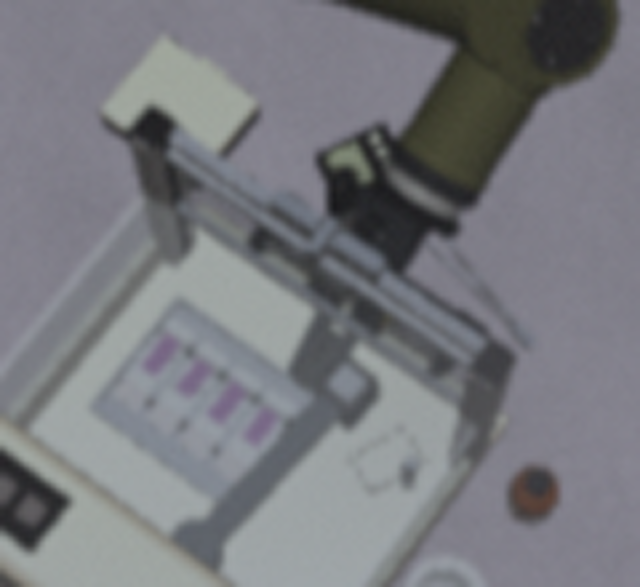

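The head moved to (350,385), clear of the slides, with the finger at (320,345) pushing it; the guard still hangs. Next I open the jaws to carry it on, then push to the stop.

```bash
python3 - <<'E'
from h import *
r=np.radians; R=ori(r(28),1)
ctrl.grip(88,20); st("opened")
h=ctrl.servo_line(W(43,30,62),R,feed=25,max_force=8); st(f"push {h}")
f=ctrl.grab_frame("scene"); c=cam(f); cv2.imwrite("pics/o1.png",cv2.resize(f["color"][140:250,190:310,::-1],(640,587),interpolation=cv2.INTER_CUBIC))
print("head home px",(proj(c,[W(198-162*np.cos(.4),30+162*np.sin(.4),98)])[0]-[190,140])*5.333)
E
```

```text
opened t 27.02 tcpM [42.995 12.03  62.017] F [ 0.1   -1.21  -0.208] gap 88.2 j [ 0.427  1.442 -0.828  2.428  2.94   1.728 -0.774]
push True t 27.45 tcpM [42.995 16.71  61.628] F [-1.372 -2.141  2.573] gap 87.9 j [ 0.41   1.446 -0.835  2.427  2.923  1.747 -0.777]
head home px [389.202 436.334]
```

View pics/o1.png

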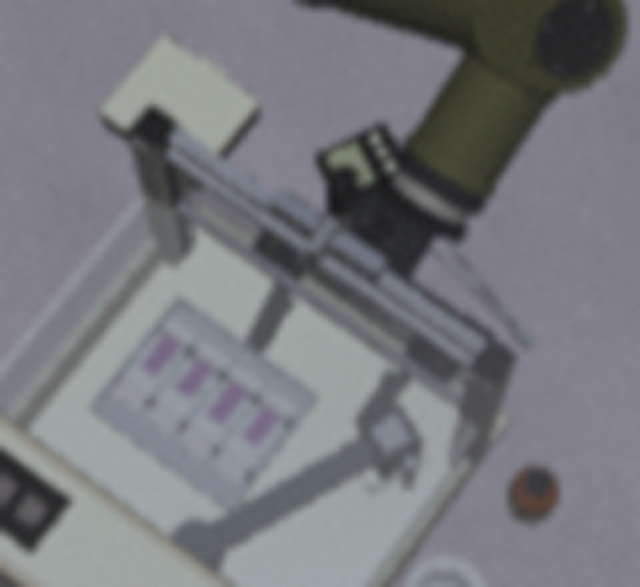

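The head is at (391,432), against (389,436) predicted for home, beside the stop post. I push once more to confirm, then retreat.

```bash
python3 - <<'E'
from h import *
r=np.radians; R=ori(r(28),1)
h=ctrl.servo_line(W(43,28,62),R,feed=20,max_force=12); st(f"push2 {h}")
p=M(ctrl.get_state()["tool_pos"]); ctrl.servo_line(W(43,p[1]-8,62),R,feed=60); ctrl.grip(20)
for x,z,a in ((5,62,30),(-20,64,42),(-60,80,55),(-85,120,60),(-110,200,60)):
    if x==5: ctrl.servo_line(W(33,-20,62),R,feed=100)
    ctrl.servo_line(W(x,-30,z),ori(r(a),1),feed=130)
st("out")
f=ctrl.grab_frame("scene"); cv2.imwrite("pics/p1.png",cv2.resize(f["color"][140:250,190:310,::-1],(640,587),interpolation=cv2.INTER_CUBIC))
for q in ("slide_box","oil_bottle","forceps","timer","staining_jar"): print(q,[(np.array(d["point"]),round(d["score"],2)) for d in ctrl.search_frame("scene",q)[:2]])
E
```

```text
push2 True t 27.87 tcpM [42.852 16.586 61.225] F [-1.773 -3.369  2.077] gap 88.1 j [ 0.405  1.447 -0.836  2.427  2.914  1.756 -0.779]
out t 32.24 tcpM [-109.998  -30.163  199.258] F [ 0.26  -1.002 -0.3  ] gap 19.8 j [ 0.583  0.663 -0.9    2.494  2.146  0.673 -0.624]
slide_box [(array([ 483.3, -247.7,   30.6]), 0.64)]
oil_bottle [(array([731.5, -37. , 165.1]), 0.54), (array([614.8, 160.5,  45. ]), 0.42)]
forceps [(array([726.9, -32.5, 165.3]), 0.7)]
timer [(array([444.8, -91.5,  21.7]), 0.59)]
staining_jar [(array([722.1, 150.3,  90.7]), 0.65)]
```

View pics/p1.png

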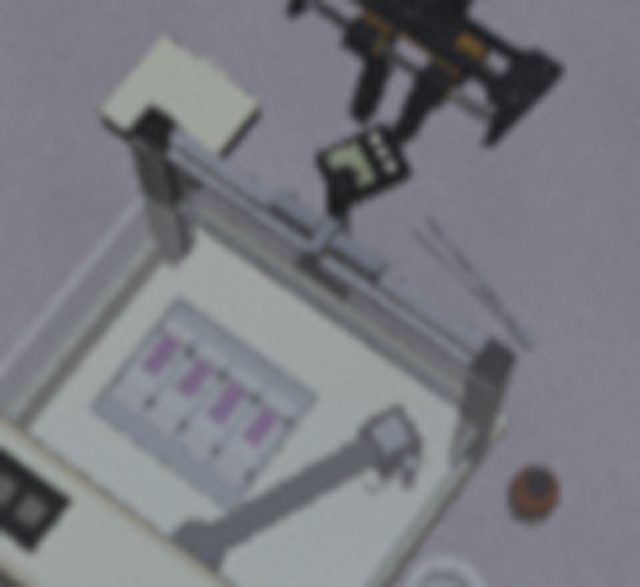

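The arm is home with the head at (391,431), touching the post. The guard hangs, and the bench items are unmoved. Handing in.

```bash
python3 -c "
from h import *
ctrl.pause(.3); st(); print(ctrl.finish_job())"
```

```text
t 32.84 tcpM [-110.018  -29.998  199.98 ] F [-0.663 -0.624 -0.004] gap 20.0 j [ 0.583  0.661 -0.901  2.494  2.145  0.672 -0.624]
the job is handed in; nothing more can be done
None
```

The guard now hangs by its stay bar in the keeper notch and the dispensing arm is home against its stop post. I handed the job in at 32.8 s of the 58 s allowed.

**Guard:** I lifted it by the grip with the bar leaned out, brought the bar upright and lowered it until the notch took the weight. That happened at an estimated 103 mm of travel (105 is hooked). It stayed up after I let go, and the last picture shows the bar upright. I had no direct reading of the guard or bar joints.

**Dispensing arm:** I reached in under the guard and pushed the head to the stop. A second push with a 12 N limit stopped at the same place. The last picture shows the head within about 2 mm (roughly 0.013 rad) of the home position I calculated.

**Other things on the bench:** The last picture shows nothing displaced around the machine. The networks put the slide box, oil bottle and staining jar within 5 mm of where they first were.

**Checks that disagreed:**
- **Timer:** the network put it about 12 mm from its first reading, but it looks unmoved in the pictures.
- **Forceps:** the final network search reported a false position on the machine; in the picture they lie where they were.
- **Not checked again:** I did not look again at the tube rack, wash bottle or glove box, but the arm did not work near them.

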